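Match the anti-racking spacer in the bench vise and close the jaw

TASK

A board stands in one half of the open bench vise. Pick out the one dark spacer that is exactly as thick as that board, stand it up between the jaws in the empty half with its thickness across the gap, and push the moving jaw in until board and spacer are both held snug, without ramming it. Leave the board in its half and all the other things on the bench where they are.

Things in the scene. Friction and masses are not known exactly. Their poses are not given: they have to be found in the camera images.
- vise: grey bench vise, jaws 240 mm long (y), 40 mm high. Origin: on the bench, middle of the fixed jaw's clamping face; x into the fixed far jaw (40 mm thick), z up. Moving jaw, 35 mm thick, on the -x side, slides along x. 12 mm steel guide bars at y = +-107 mm, 14 mm up, reach to x = -170 mm. Bare bench between the jaws. A board stands in the +y half; the -y half is empty
- jaw (a joint): the moving jaw: its value is the gap between the two clamping faces in m (0 shut, 0.075 fully open). It slides stiffly by hand (about 4 N) and stays where it is left; pushing its outer face towards the fixed jaw closes it
- jaw_push (a point): middle of the outer (robot-side) face of the moving jaw, 21 mm above the bench; x points towards the fixed jaw, square to the face
- board_18: white painted wood board 18 mm thick (its x), 80 mm long (y), 60 mm high (z), standing on edge on the bench; origin at its centre. It is the one in the vise if its centre lies between the jaws, else it waits behind the vise
- board_24: white painted wood board 24 mm thick (its x), 80 mm long (y), 60 mm high (z), standing on edge on the bench; origin at its centre. It is the one in the vise if its centre lies between the jaws, else it waits behind the vise
- board_30: white painted wood board 30 mm thick (its x), 80 mm long (y), 60 mm high (z), standing on edge on the bench; origin at its centre. It is the one in the vise if its centre lies between the jaws, else it waits behind the vise
- spacer_18: dark hardwood spacer block 75 mm (x) x 40 mm (y) x 18 mm thick (z), lying flat on the bench at the start; origin at its centre. The three spacers differ only in thickness (18, 24, 30 mm)
- spacer_24: dark hardwood spacer block 75 mm (x) x 40 mm (y) x 24 mm thick (z), lying flat on the bench at the start; origin at its centre. The three spacers differ only in thickness (18, 24, 30 mm)
- spacer_30: dark hardwood spacer block 75 mm (x) x 40 mm (y) x 30 mm thick (z), lying flat on the bench at the start; origin at its centre. The three spacers differ only in thickness (18, 24, 30 mm)
- glue: glue bottle, 56 mm wide, 150 mm tall, standing; bystander; origin under its centre
- screwdriver: screwdriver lying on the bench; bystander; x along it
- tape: tape measure 65 x 35 x 60 mm high; bystander; origin under its centre
- screw_jar: glass jar 60 mm wide, 75 mm tall; bystander; origin under its centre
- pencil: flat carpenter's pencil 130 x 12 x 7 mm, lying among the spacers; bystander; origin under its centre, x along it
- hammer: hammer lying on the bench; bystander; x along it

How it is judged (in metres and radians):
At the end, for the whole second after the job is handed in: The spacer matching the vise board stands at rest on the bench between the jaws, centre 20-100 mm into the -y half, thickness across the gap (0.1 rad); that board upright in the +y half; gap at most 1.5 mm over its thickness; other spacers and boards within 50 mm of their start (((x of board_18 in the frame of vise between -0.018 and 0 m and y of board_18 in the frame of vise between 0.015 and 0.08 m and angle between board_18's own z axis and vertical below 0.1 rad and x of spacer_18 in the frame of vise between -0.018 and 0 m and y of spacer_18 in the frame of vise between -0.1 and -0.02 m and angle between the z axis of spacer_18 and the x axis of vise, either way round below 0.1 rad and height (world z) of spacer_18 below 0.045 m and linear speed of spacer_18 below 0.01 m/s and value of joint jaw below 0.0195 m and distance of each of spacer_24, board_24, spacer_30, board_30 from where it was at the start of the episode below 0.05 m) or (x of board_24 in the frame of vise between -0.024 and 0 m and y of board_24 in the frame of vise between 0.015 and 0.08 m and angle between board_24's own z axis and vertical below 0.1 rad and x of spacer_24 in the frame of vise between -0.024 and 0 m and y of spacer_24 in the frame of vise between -0.1 and -0.02 m and angle between the z axis of spacer_24 and the x axis of vise, either way round below 0.1 rad and height (world z) of spacer_24 below 0.045 m and linear speed of spacer_24 below 0.01 m/s and value of joint jaw below 0.0255 m and distance of each of spacer_18, board_18, spacer_30, board_30 from where it was at the start of the episode below 0.05 m) or (x of board_30 in the frame of vise between -0.03 and 0 m and y of board_30 in the frame of vise between 0.015 and 0.08 m and angle between board_30's own z axis and vertical below 0.1 rad and x of spacer_30 in the frame of vise between -0.03 and 0 m and y of spacer_30 in the frame of vise between -0.1 and -0.02 m and angle between the z axis of spacer_30 and the x axis of vise, either way round below 0.1 rad and height (world z) of spacer_30 below 0.045 m and linear speed of spacer_30 below 0.01 m/s and value of joint jaw below 0.0315 m and distance of each of spacer_18, board_18, spacer_24, board_24 from where it was at the start of the episode below 0.05 m))); the robot touches nothing.
It fails at once if the vise is rammed shut: more than 60 N on a board or spacer (contact force between vise and board_18 above 60 N or contact force between vise and board_24 above 60 N or contact force between vise and board_30 above 60 N or contact force between vise and spacer_18 above 60 N or contact force between vise and spacer_24 above 60 N or contact force between vise and spacer_30 above 60 N).
It fails at once if a bystander (glue, screwdriver, tape, jar, pencil, hammer) is moved more than 40 mm (distance of any of glue, screwdriver, tape, screw_jar, pencil, hammer from where it was at the start of the episode above 0.04 m).
It also fails if it takes over 54 s, if anything falls off the work surface, if the arm or the gripper's body presses on something with over 40 N, if the wrist force passes 120 N, or if a joint passes its speed limit or range.

ROBOT

A 7-joint arm with a two-finger parallel gripper is mounted at the origin on the work surface. World frame = base frame: x ahead of the robot, y to its left, z up, the work surface at z = 0. Lengths are in m, angles in degrees, forces in N, time in s.
With the tool pointing down it reaches from about 0.4 to 0.9 m from the base axis. Payload 5.5 kg.
Tool frame: the origin (TCP) lies on the centre line of the jaws, within the pads' length; the fingertips stand 17 mm ahead of it and the grasp point (between the pads) lies 2 mm behind it; z points along the fingers, y is the line along which they close (so a half turn about z gives the same grasp; the last joint's range is limited). The gripper opens to 92 mm and grips with 3 to 60 N. Pads are 19 mm wide; open, the fingers measure 130 mm over their backs; the gripper's body (75 mm by 190 mm) begins 47 mm behind the grasp point.
Start: joints at [89.737, 28.699, -24.465, 88.831, 12.651, 65.22, -12.049], TCP at [0.172, -0.627, 0.244] pointing down, gripper open.
Joint ranges: [-164.97, 164.97], [-17.58, 116.51], [-87.97, 89.64], [11.32, 138.91], [-80.73, 260.73], [10.89, 115.49], [-147.41, 147.41]. Speed limits (degrees/s): [147.25, 147.25, 180, 180, 180, 180, 180].

INTERFACE

Orientations are given as [roll, pitch, yaw] about the fixed x, y, z axes, in that order (R = Rz(yaw) Ry(pitch) Rx(roll)).
In Python, from bench import sensors, viewer, manip gives the robot as it stands.
- The arm moves only by the tool carry_out, never from a script. Its argument "increments" is a list of rows, each a list of 7 numbers: the shift along the tool's x, y, z in cm, then the turn, a rotation vector about the tool's x, y, z in rad, then the opening, from 0 (shut) to 1 (fully open). In form: [[dx, dy, dz, wx, wy, wz, claw], ...]. A call has 1 to 5 rows; each row is the pose to reach, as a shift and turn from the pose commanded when the call began, along the tool's axes at that moment; what a row does not reach only later rows make up. A row lasts 1/8 s, in which the tool goes at most 62.5 mm and 10.7 degrees, less where a joint would pass 70% of its speed; a pose out of reach is approached as far as the arm can. A call with a gripper value outside its range is refused whole. The fingers move at their own pace and stop on an object; "grip_force" is the grip in N (left out, the last holds). Time passes only in rows, so rows that repeat a pose let the fingers close. It gives the time, the measured TCP pose, the force, the opening and the grip force at its end, in the units of the state.
- sensors.get_state(): the state, without advancing time (a new reading comes with each control period).
- viewer.camera(name): name is "side" or "top"; returns (picture, depth): 480x640x3 uint8, blue, green, red; 480x640 float32, m along the optical axis (not along the pixel's ray), 0 where there is no reading.
- viewer.calibration(name): a dict with "mtx" (3x3 intrinsics, pixels), "R" (3x3) and "t" (3): a world point X has camera coordinates R X + t. Camera axes: x right, y down, z forward; pixel columns grow to the right and rows downward; lengths in m; the calibration is good to about 2 mm. A picture is of the moment at which its call begins. calibration takes no time and is no camera call.
- manip.job_done(): hands the job in; it is judged then, once.
The state is a dict: "time": time; "qpos": joint angles; "qd": joint speeds; "tau": joint torques, N m; "eef_pos": TCP position; "tcp_rot": TCP orientation; "wrist_force": force on the tool from outside, world axes, zero at the start; "wrist_torque": the same for the moment, N m; "finger_gap": finger opening in m; "gripper_force": force on a finger pad.
Only numpy, scipy, OpenCV 4.12 (cv2) and the standard library are available. Lean on these libraries where they do the work, as an engineer would, in place of code of your own. Each camera call takes 0.05 s, during which the arm holds its last target. There are 200 camera calls.

## Working session

There is one attempt and no reset: what is moved stays moved. The work goes in short steps, Python scripts to look and compute and a tool call to move; the robot and the scene stay as the last step left them, time stands still between calls to the robot, and variables do not carry over. Pictures are saved under pics/ and viewed, at most 10 in all, crops included, and the job is handed in when it is done.

Besides the shell and the picture viewer there is one more tool, called after "Call:" as name(argument=value, ...) on one line, values as JSON. carry_out: Moves the arm, as the interface text tells. Its arguments: {"type":"object","properties":{"increments":{"type":"array","items":{"type":"array","items":{"type":"number"}}},"grip_force":{"type":"number"}},"required":["increments"]}

```bash
mkdir -p pics; cat > h.py <<'E'
import numpy as np, cv2
from bench import sensors, viewer, manip
def cal(n):
    c=viewer.calibration(n); return [np.array(c[k],float) for k in('mtx','R','t')]
def pts(n,depth):
    K,R,t=cal(n); v,u=np.mgrid[:480,:640]
    P=np.stack([(u-K[0,2])/K[0,0]*depth,(v-K[1,2])/K[1,1]*depth,depth],-1)
    return (P-t.ravel())@R
E
python3 - <<'E'
from h import *
for n in('side','top'):
    p,d=viewer.camera(n); cv2.imwrite(f'pics/{n}0.png',p); np.savez(f'{n}0.npz',p=p,d=d)
    K,R,t=cal(n); print(n,K,(-R.T@t.ravel()).round(3),R[2].round(3),(d>0).mean())
print(sensors.get_state())
E
```

```text
side [[610.73669884   0.         317.68479085]
 [  0.         610.73669884 241.13119716]
 [  0.           0.           1.        ]] [ 0.513 -1.103  0.839] [ 0.031  0.82  -0.572] 0.9959440104166667
top [[496.51290057   0.         322.42973221]
 [  0.         496.51290057 233.34221182]
 [  0.           0.           1.        ]] [0.459 0.044 1.355] [ 0.084  0.001 -0.996] 0.9958821614583333
{'time': 0.1, 'qpos': array([ 89.73697612,  28.74827218, -24.4538502 ,  88.88688276,
        12.65123771,  65.2206325 , -12.05041751]), 'qd': array([-0.02413527, -0.20093996, -0.07490809, -0.12263286,  0.06478532,
        0.04287576,  0.11691023]), 'tau': array([-1.21526542e-02, -5.67876506e+01, -5.83852842e+00, -2.79914707e+01,
       -6.90791127e-02,  2.40890885e-02,  2.98614441e-05]), 'eef_pos': array([ 0.17178177, -0.62624667,  0.24277302]), 'tcp_rot': array([-1.79897568e+02, -2.65611457e-03,  1.53449622e+01]), 'wrist_force': array([ 0.25104288, -0.03488847, -0.20830198]), 'wrist_torque': array([0.01956125, 0.02069949, 0.02168495]), 'gripper_force': 0.0, 'finger_gap': 0.09217349893702817}
```

View pics/top0.png

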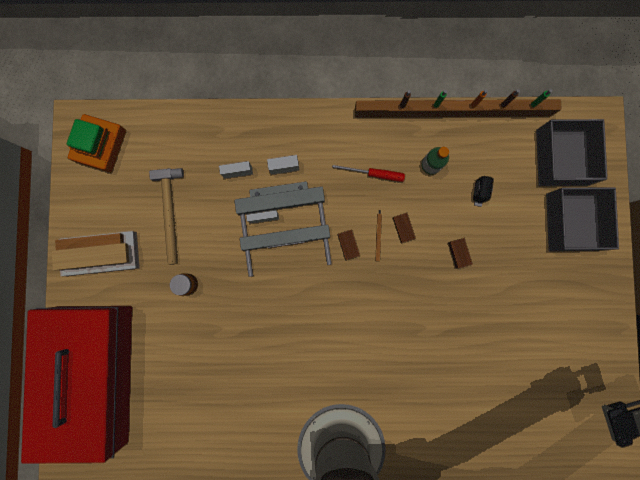

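View pics/side0.png

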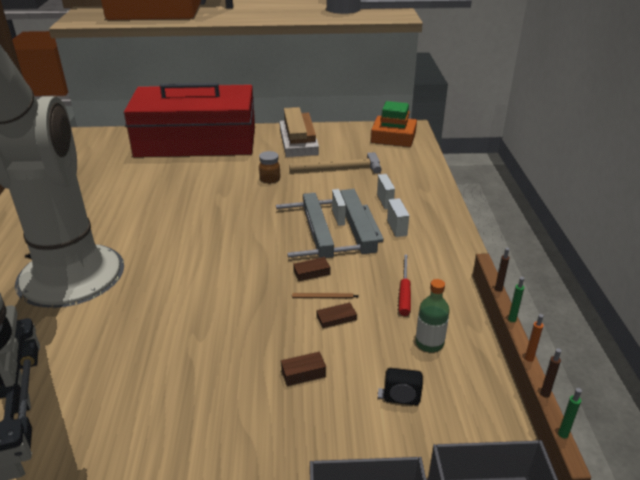

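The top view shows the vise near (285,220), with the board in its left (+y) half at (263,216). The spare boards are at (235,170) and (283,163). The spacers are at (348,245), (403,228) and (460,253), and the pencil is at (379,236). The side view shows the same layout.

```bash
cat > m.py <<'E'
from h import *
def rect(xy): 
    r=cv2.minAreaRect((xy*1000).astype(np.float32)); return np.round(r[0],1),np.round(r[1],1),round(r[2],1)
if __name__=='__main__':
  for n,seeds in(('top',dict(sA=(348,245),sB=(403,228),sC=(460,253),bV=(263,216),b1=(235,170),b2=(283,163),jawF=(280,200),jawM=(285,238),pencil=(379,240))),
               ('side',dict(sA=(312,266),sB=(337,313),sC=(303,362),bV=(337,200),b1=(386,185),b2=(397,210),jawF=(355,212),jawM=(312,215)))):
    z=np.load(n+'0.npz'); P=pts(n,z['d'].astype(float)); p=z['p']
    hsv=cv2.cvtColor(p,cv2.COLOR_BGR2HSV)
    for k,(u,v) in seeds.items():
        sub=P[v-3:v+4,u-3:u+4].reshape(-1,3)
        zt=np.median(sub[:,2])
        W=45; y0,x0=max(v-W,0),max(u-W,0)
        Q=P[y0:v+W,x0:u+W]; 
        H=P[...,2]
        col=p[v,u]
        # connected region with elevation > 3mm and within top height band
        best=np.percentile(P[v-12:v+13,u-12:u+13,2],97) if k[0]!='p' else zt
        m=(np.abs(H-zt)<0.004).astype(np.uint8)
        _,lab=cv2.connectedComponents(m,connectivity=4)
        r=P[lab==lab[v,u]]
        print(n,k,'hsv',hsv[v,u],'seed',np.median(sub,0).round(4),'N',len(r),'z',r[:,2].mean().round(4),*(rect(r[:,:2]) if len(r)<5000 else ()))
E
python3 m.py
```

```text
top sA hsv [ 12 172  71] seed [ 0.539  -0.0238  0.0242] N 362 z 0.0241 [540.8 -24.8] [75.1 39.9] 16.3
top sB hsv [ 13 179  64] seed [ 0.5847 -0.1734  0.0181] N 355 z 0.0181 [ 586.  -176.3] [74.6 40.7] 16.8
top sC hsv [ 12 175  67] seed [ 0.5155 -0.3219  0.0309] N 377 z 0.0305 [ 516.1 -324.7] [75.  41.2] 14.7
top bV hsv [110  11 139] seed [0.6148 0.2001 0.0613] N 174 z 0.0609 [615.7 204.7] [18.1 79.4] 8.2
top b1 hsv [110   5 143] seed [0.7378 0.275  0.0586] N 229 z 0.0592 [744.2 277.3] [24.7 80.8] 8.6
top b2 hsv [110   5 140] seed [0.7552 0.1479 0.0611] N 272 z 0.0605 [757.3 149.7] [31.4 79.4] 8.1
top jawF hsv [40  8 93] seed [0.6592 0.1575 0.0396] N 1124 z 0.0398 [660.3 160.1] [ 40.8 239.1] 8.2
top jawM hsv [75 11 92] seed [0.5579 0.144  0.0399] N 1002 z 0.0399 [559.3 145.4] [ 37.2 238.9] 8.1
top pencil hsv [ 14 166 114] seed [ 0.5535 -0.1091  0.0051] N 240411 z -0.2188
side sA hsv [ 10 135  83] seed [ 0.5415 -0.0283  0.0236] N 402 z 0.0232 [540.5 -26.1] [77.7 46.2] 20.1
side sB hsv [ 10 140  80] seed [ 0.5867 -0.18    0.0173] N 534 z 0.0173 [ 584.7 -176.3] [76.4 46.4] 17.5
side sC hsv [ 10 137  82] seed [ 0.5156 -0.3228  0.0296] N 713 z 0.0294 [ 514.8 -325.3] [75.4 44.9] 15.0
side bV hsv [ 95   9 178] seed [0.6105 0.1973 0.0579] N 141 z 0.0586 [614.7 200.9] [19.4 89.1] 8.3
side b1 hsv [103  12 191] seed [0.7411 0.2594 0.059 ] N 146 z 0.059 [743.  276.5] [26.7 86. ] 6.8
side b2 hsv [105  13 193] seed [0.7522 0.1368 0.0593] N 236 z 0.059 [756.5 147.9] [32.9 87.3] 8.8
side jawF hsv [ 86  16 114] seed [0.6538 0.1651 0.0397] N 838 z 0.0393 [659.  158.4] [ 40.8 246. ] 8.2
side jawM hsv [ 86  16 112] seed [0.5474 0.1569 0.0392] N 773 z 0.0392 [558.9 145.3] [ 35.7 243.8] 8.0
```

```bash
cat >> h.py <<'E'
from scipy.spatial.transform import Rotation as Ro
def tool(azdeg,lean,flip):
    # z axis leans back (points to -az dir) by lean; closing axis y horizontal, square to az
    a=np.radians(azdeg); l=np.radians(lean); u=np.array([np.cos(a),np.sin(a),0])
    z=-np.sin(l)*u-np.array([0,0,np.cos(l)])
    y=np.array([u[1],-u[0],0])*(-1 if flip else 1)
    return np.stack([np.cross(y,z),y,z],1)
def go(pos,R=None):
    s=sensors.get_state(); C=Ro.from_euler('xyz',s['tcp_rot'],degrees=True).as_matrix()
    if R is None: R=C
    d=C.T@(np.array(pos)-s['eef_pos'])*100; w=Ro.from_matrix(C.T@R).as_rotvec()
    print('t',round(s['time'],2),'at',s['eef_pos'].round(4),s['tcp_rot'].round(1),'q',s['qpos'].round(0),'F',s['wrist_force'].round(1),'gap',round(s['finger_gap'],4))
    print('move',d.round(2),w.round(3),'deg',np.degrees(np.linalg.norm(w)).round(1))
c=np.array([.5855,-.1763]); a=np.radians(17); u=np.array([np.cos(a),np.sin(a)])
def pick(z): return [*(c+.028*u),z]
va=np.radians(8.2); vx=np.array([np.cos(va),np.sin(va)]); vy=np.array([-vx[1],vx[0]]); V=np.array([.6400,.1572])
def vis(x,y,z): return [*(V+x*vx+y*vy),z]
E
python3 -c "
from h import *
go(pick(.15),tool(17,0,False)); go(pick(.15),tool(17,45,False)); go(pick(.15),tool(17,0,True))"
```

```text
t 0.1 at [ 0.1718 -0.6262  0.2428] [-179.9   -0.    15.3] q [ 90.  29. -24.  89.  13.  65. -12.] F [ 0.3 -0.  -0.2] gap 0.0922
move [ 54.6  -32.51   9.34] [-0.002 -0.    -0.029] deg 1.7
t 0.1 at [ 0.1718 -0.6262  0.2428] [-179.9   -0.    15.3] q [ 90.  29. -24.  89.  13.  65. -12.] F [ 0.3 -0.  -0.2] gap 0.0922
move [ 54.6  -32.51   9.34] [-0.013 -0.785 -0.027] deg 45.0
t 0.1 at [ 0.1718 -0.6262  0.2428] [-179.9   -0.    15.3] q [ 90.  29. -24.  89.  13.  65. -12.] F [ 0.3 -0.  -0.2] gap 0.0922
move [ 54.6  -32.51   9.34] [-0.000e+00  3.000e-03  3.113e+00] deg 178.3
```

Call:
carry_out(increments=[[5.5,-3.2,0,0,0,0,0.6],[11,-6.5,0,0,0,0,0.6],[16,-9.7,0,0,0,0,0.6],[21.5,-13,0,0,0,0,0.6],[27,-16,0,0,0,0,0.6]], grip_force=25)

```text
time: 0.72
eef_pos: [0.3896, -0.4006, 0.2435]
tcp_rot: [-180.0, 0.0, 15.3]
wrist_force: [1.0, -0.5, 0.5]
finger_gap: 0.0551
gripper_force: 0.0
```

```bash
python3 -c "
from h import *
go(pick(.15),tool(17,45,False))"
```

```text
t 0.72 at [ 0.3896 -0.4006  0.2435] [-180.     0.    15.3] q [ 68.  20. -31. 102.  12.  61. -42.] F [ 1.  -0.5  0.5] gap 0.0551
move [ 27.63 -16.54   9.35] [-0.012 -0.785 -0.028] deg 45.0
```

Call:
carry_out(increments=[[5.5,-3.3,0,0,0,0,0.6],[11,-6.6,1,0,0,0,0.6],[16.5,-9.9,2,0,-0.15,0,0.6],[22,-13.2,3,0,-0.3,0,0.6],[27.6,-16.5,4,-0.01,-0.45,-0.02,0.6]])

```text
time: 1.35
eef_pos: [0.6042, -0.1787, 0.2058]
tcp_rot: [179.5, 26.0, 16.2]
wrist_force: [1.4, -1.9, 1.1]
finger_gap: 0.0553
gripper_force: 0.0
```

```bash
python3 -c "
from h import *
go(pick(.12),tool(17,45,False))"
```

```text
t 1.35 at [ 0.6042 -0.1787  0.2058] [179.5  26.   16.2] q [ 25.  45. -29.  73.  27.  93. -80.] F [ 1.4 -1.9  1.1] gap 0.0553
move [ 4.73 -0.86  7.23] [ 0.002 -0.331 -0.012] deg 19.0
```

Call:
carry_out(increments=[[1.5,-0.3,2.4,0,-0.1,0,0.6],[3,-0.6,4.8,0,-0.2,0,0.6],[4.7,-0.86,7.2,0,-0.33,-0.01,0.6],[4.7,-0.86,7.2,0,-0.33,-0.01,0.6]])

```text
time: 1.85
eef_pos: [0.6068, -0.1645, 0.1088]
tcp_rot: [-179.2, 45.6, 17.9]
wrist_force: [-0.2, 0.7, -0.8]
finger_gap: 0.0552
gripper_force: 0.0
```

```bash
python3 -c "
from h import *
go(pick(.022),tool(17,45,False))"
```

```text
t 1.85 at [ 0.6068 -0.1645  0.1088] [-179.2   45.6   17.9] q [ 15.  63. -24.  59.  31. 107. -80.] F [-0.2  0.7 -0.8] gap 0.0552
move [6.49 0.6  5.77] [-0.004  0.01   0.011] deg 0.9
```

Call:
carry_out(increments=[[2,0.4,2,0,0.01,0.01,0.6],[4,0.6,3.7,0,0.01,0.01,0.6],[5.7,0.6,5.0,0,0.01,0.01,0.6],[5.7,0.6,5.0,0,0.01,0.01,0.6],[5.7,0.6,5.0,0,0.01,0.01,0.6]])

```text
time: 2.48
eef_pos: [0.6185, -0.1719, 0.0457]
tcp_rot: [179.5, 44.1, 16.3]
wrist_force: [0.0, -0.3, -0.5]
finger_gap: 0.0554
gripper_force: 0.0
```

```bash
python3 -c "
from h import *
go(pick(.022),tool(17,45,False))
p,d=viewer.camera('side'); cv2.imwrite('pics/s1.png',cv2.resize(p[220:400,200:440],None,fx=3,fy=3))"
```

```text
t 2.48 at [ 0.6185 -0.1719  0.0457] [179.5  44.1  16.3] q [ 15.  68. -23.  57.  32. 103. -82.] F [ 0.  -0.3 -0.5] gap 0.0554
move [ 1.3  -0.56  2.04] [ 0.    -0.016 -0.009] deg 1.1
```

View pics/s1.png

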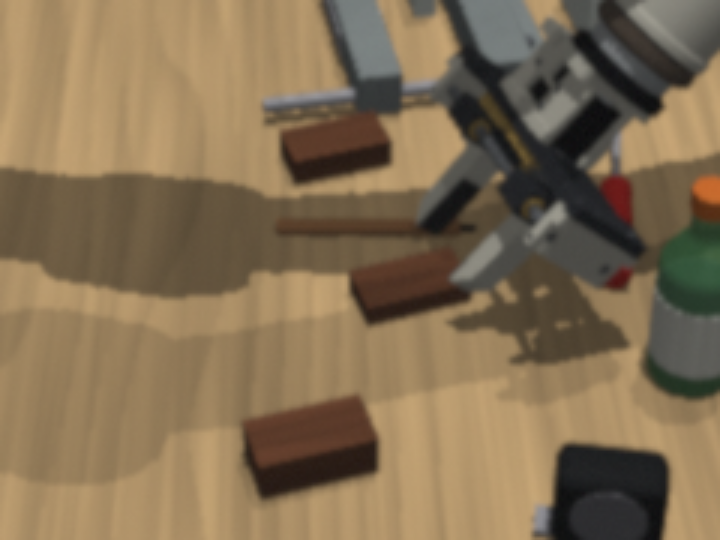

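The side crop shows the tool leaning back over the far end of the thin spacer (crop 410,285). The fingers straddle it, and the left one stays clear of the pencil (crop 440,225).

Call:
carry_out(increments=[[0.3,-0.56,1.0,0,-0.015,-0.01,0.6],[1.3,-0.56,2.0,0,-0.015,-0.01,0.6],[1.3,-0.56,2.0,0,-0.015,-0.01,0.6],[1.3,-0.56,2.0,0,-0.015,-0.01,0.6]])

```text
time: 3.02
eef_pos: [0.6118, -0.168, 0.0208]
tcp_rot: [-179.9, 45.0, 17.1]
wrist_force: [-1.2, -0.6, -0.7]
finger_gap: 0.0551
gripper_force: 0.0
```

```bash
python3 -c "
from h import *
go(pick(.022),tool(17,45,False))"
```

```text
t 3.02 at [ 0.6118 -0.168   0.0208] [-179.9   45.    17.1] q [ 15.  70. -23.  57.  32. 102. -82.] F [-1.2 -0.6 -0.7] gap 0.0551
move [-0.06  0.02 -0.11] [0.    0.    0.001] deg 0.1
```

Accurate, so I'll close the grip. The block should stop the fingers at 40 mm.

Call:
carry_out(increments=[[0,0,0,0,0,0,0.3],[0,0,0,0,0,0,0.3],[0,0,0,0,0,0,0.3],[0,0,0,0,0,0,0.3],[0,0,0,0,0,0,0.3]], grip_force=30)

```text
time: 3.65
eef_pos: [0.6121, -0.1682, 0.0213]
tcp_rot: [-180.0, 45.0, 17.1]
wrist_force: [-0.0, -0.3, 0.3]
finger_gap: 0.0398
gripper_force: 30.0
```

Call:
carry_out(increments=[[-1.5,0,-1.5,0,0,0,0.3],[-4,0,-4,0,0,0,0.3],[-8,0,-8,0,0,0,0.3],[-11,0,-11,0,0,0,0.3],[-11,0,-11,0,0,0,0.3]])

```text
time: 4.28
eef_pos: [0.6144, -0.1682, 0.183]
tcp_rot: [179.7, 44.5, 16.8]
wrist_force: [0.6, 0.1, -0.6]
finger_gap: 0.04
gripper_force: 30.0
```

```bash
python3 -c "
from h import *
go(vis(-.003,-.055,.18),tool(8.2,0,False));go(vis(-.003,-.055,.18),tool(8.2,45,True))
p,d=viewer.camera('side'); cv2.imwrite('pics/s2.png',cv2.resize(p[100:380,200:500],None,fx=2,fy=2))"
```

```text
t 4.28 at [ 0.6144 -0.1682  0.183 ] [179.7  44.5  16.8] q [ 15.  59. -24.  57.  30. 112. -79.] F [ 0.6  0.1 -0.6] gap 0.04
move [  7.87 -24.98  -7.43] [0.063 0.775 0.144] deg 45.3
t 4.28 at [ 0.6144 -0.1682  0.183 ] [179.7  44.5  16.8] q [ 15.  59. -24.  57.  30. 112. -79.] F [ 0.6  0.1 -0.6] gap 0.04
move [  7.87 -24.98  -7.43] [ 0.014  0.168 -3.03 ] deg 173.9
```

View pics/s2.png

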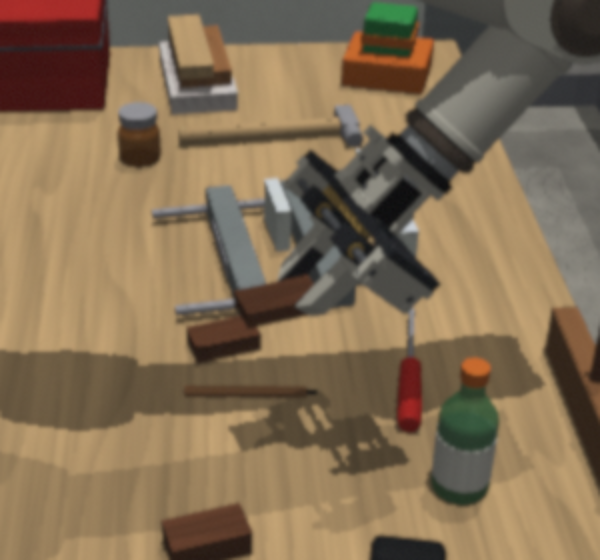

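Call:
carry_out(increments=[[1.6,-5,-1.5,0,0,-0.17,0.3],[3.1,-10,-3,0,0,-0.34,0.3],[4.7,-15,-4.5,0,0,-0.51,0.3],[6.3,-20,-6,0,0,-0.68,0.3],[7.9,-25,-7.4,0,0,-0.85,0.3]])

```text
time: 4.95
eef_pos: [0.6402, 0.0996, 0.1706]
tcp_rot: [-142.8, 28.0, 74.9]
wrist_force: [0.1, -0.8, -2.5]
finger_gap: 0.0399
gripper_force: 30.0
```

```bash
python3 -c "
from h import *
go(vis(-.003,-.055,.17),tool(8.2,45,True))"
```

```text
t 4.95 at [0.6402 0.0996 0.1706] [-142.8   28.    74.9] q [-11.  63.  -5.  47.   6. 115. -39.] F [ 0.1 -0.8 -2.5] gap 0.0399
move [ 0.37  0.22 -0.33] [-0.059  0.115 -2.186] deg 125.5
```

Call:
carry_out(increments=[[0.3,0.2,-0.3,0,0,-0.17,0.3],[0.3,0.2,-0.3,0,0,-0.34,0.3],[0.3,0.2,-0.3,0,0,-0.51,0.3],[0.3,0.2,-0.3,0,0,-0.68,0.3],[0.3,0.2,-0.3,0,0,-0.85,0.3]])

```text
time: 5.58
eef_pos: [0.6447, 0.1001, 0.1712]
tcp_rot: [-134.9, -5.0, 111.9]
wrist_force: [-0.1, 0.9, 0.0]
finger_gap: 0.0399
gripper_force: 30.0
```

Call:
carry_out(increments=[[0,0,0,0,0,-0.17,0.3],[0,0,0,0,0,-0.34,0.3],[0,0,0,0,0,-0.51,0.3],[0,0,0,0,0,-0.68,0.3],[0,0,0,0,0,-0.85,0.3]])

```text
time: 6.2
eef_pos: [0.6447, 0.1, 0.1712]
tcp_rot: [-150.4, -36.0, 152.9]
wrist_force: [-0.5, 0.9, -0.5]
finger_gap: 0.0397
gripper_force: 30.0
```

```bash
python3 -c "
from h import *
go(vis(-.003,-.055,.17),tool(8.2,45,True))"
```

```text
t 6.2 at [0.6447 0.1    0.1712] [-150.4  -36.   152.9] q [-16.  64.   9.  46.  -3. 115.  64.] F [-0.5  0.9 -0.5] gap 0.0397
move [0.01 0.26 0.03] [-0.105  0.027 -0.49 ] deg 28.8
```

Call:
carry_out(increments=[[0,0.1,0,-0.03,0.01,-0.17,0.3],[0,0.2,0,-0.07,0.02,-0.33,0.3],[0,0.26,0,-0.105,0.027,-0.49,0.3],[0,0.26,0,-0.105,0.027,-0.49,0.3],[0,0.26,0,-0.105,0.027,-0.49,0.3]])

```text
time: 6.82
eef_pos: [0.6448, 0.1025, 0.1705]
tcp_rot: [-179.5, -44.8, -172.5]
wrist_force: [0.4, -0.1, 0.2]
finger_gap: 0.0397
gripper_force: 30.0
```

```bash
python3 -c "
from h import *
go(vis(-.003,-.055,.12),tool(8.2,45,True))
p,d=viewer.camera('side'); cv2.imwrite('pics/s3.png',cv2.resize(p[100:300,240:500],None,fx=3,fy=3))"
```

```text
t 6.83 at [0.6448 0.1025 0.1705] [-179.5  -44.8 -172.5] q [-12.  64.   4.  46.  -4. 115.  89.] F [ 0.4 -0.1  0.2] gap 0.0397
move [-3.56  0.01  3.58] [-0.001  0.003 -0.008] deg 0.5
```

View pics/s3.png

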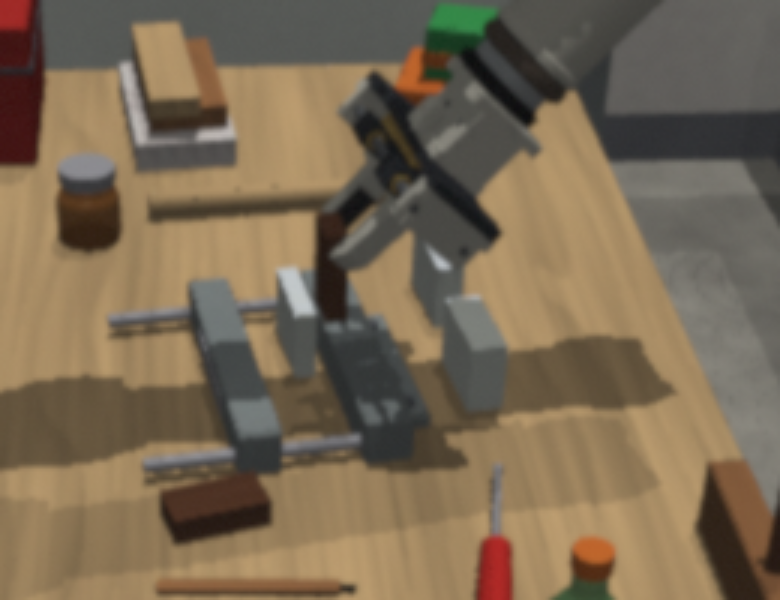

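The side crop shows the spacer held upright above the fixed jaw's inner edge (crop 330,265), with the board still standing (295,320). Next I'll measure the held spacer in the vise frame.

```bash
cat > sp.py <<'E'
from h import *
def held(n='side',box=(330,160,370,215)):
    p,d=viewer.camera(n); P=pts(n,d.astype(float)); hsv=cv2.cvtColor(p,cv2.COLOR_BGR2HSV)
    m=cv2.inRange(hsv,(3,90,20),(16,255,110))
    m=cv2.morphologyEx(m,cv2.MORPH_OPEN,np.ones((2,2)))
    x0,y0,x1,y1=box; k=np.zeros_like(m); k[y0:y1,x0:x1]=m[y0:y1,x0:x1]
    Q=P[k>0]; q=np.c_[(Q[:,:2]-V)@vx,(Q[:,:2]-V)@vy,Q[:,2]]
    print(n,len(q),'pct 2,20,50,80,98\n',np.percentile(q,[2,20,50,80,98],axis=0).round(4))
    return q
if __name__=='__main__':
    q=held(); 
    f=np.abs(q[:,1]-np.percentile(q[:,1],10))<.006; print('side face x-range by z')
    for z in np.arange(.1,.19,.01):
        g=f&(np.abs(q[:,2]-z)<.005)
        if g.sum()>3: print(round(z,3),g.sum(),q[g,0].min().round(4),q[g,0].max().round(4),q[g,1].mean().round(4))
    go(vis(-.003,-.055,.12),tool(8.2,45,True))
E
python3 sp.py
```

```text
side 251 pct 2,20,50,80,98
 [[-0.0255 -0.0802  0.1105]
 [-0.0231 -0.077   0.1272]
 [-0.0175 -0.0742  0.15  ]
 [-0.0114 -0.0628  0.1788]
 [-0.0021 -0.0378  0.1833]]
side face x-range by z
0.11 15 -0.0195 -0.0067 -0.0763
0.12 27 -0.0239 -0.0069 -0.0762
0.13 26 -0.0239 -0.0075 -0.076
0.14 27 -0.025 -0.0077 -0.0764
0.15 23 -0.0247 -0.0085 -0.0757
0.16 7 -0.0246 -0.0204 -0.0752
0.17 15 -0.0253 -0.0153 -0.075
0.18 19 -0.0251 -0.007 -0.0756
t 6.92 at [0.6449 0.1029 0.1709] [-179.5  -44.8 -172.3] q [-12.  63.   4.  46.  -4. 115.  89.] F [-0.3 -0.2 -0.2] gap 0.0399
move [-3.57 -0.03  3.62] [-0.001  0.004 -0.007] deg 0.5
```

Call:
carry_out(increments=[[-1.5,0,1.5,0,0,0,0.3],[-3.5,0,3.5,0,0,0,0.3],[-5.5,0,5.5,0,0,0,0.3],[-6.8,0,6.8,0,0,0,0.3],[-6.8,0,6.8,0,0,0,0.3]])

```text
time: 7.55
eef_pos: [0.6441, 0.1017, 0.0721]
tcp_rot: [-179.6, -45.0, -172.3]
wrist_force: [0.2, -1.1, -0.9]
finger_gap: 0.0397
gripper_force: 30.0
```

```bash
python3 -c "
from h import *
go(vis(-.003,-.055,.067),tool(8.2,45,True))
from sp import held
q=held(box=(330,150,380,240)); print(q[:,2].min())"
```

```text
t 7.55 at [0.6441 0.1017 0.0721] [-179.6  -45.  -172.3] q [-12.  70.   3.  47.  -4. 109.  89.] F [ 0.2 -1.1 -0.9] gap 0.0397
move [-0.42  0.06  0.3 ] [-0.001 -0.    -0.006] deg 0.3
side 213 pct 2,20,50,80,98
 [[-0.0262 -0.0814  0.0149]
 [-0.0245 -0.0779  0.0291]
 [-0.0191 -0.0739  0.0479]
 [-0.0128 -0.062   0.0802]
 [-0.0014 -0.0441  0.083 ]]
-0.00200169784246161
```

Call:
carry_out(increments=[[-0.2,0,0.2,0,0,0,0.3],[-0.3,0,0.3,0,0,0,0.3],[-0.36,0,0.36,0,0,0,0.3],[-0.36,0,0.36,0,0,0,0.3]])

```text
time: 8.1
eef_pos: [0.6459, 0.102, 0.0702]
tcp_rot: [-179.7, -44.7, -172.2]
wrist_force: [-0.3, 0.4, -1.2]
finger_gap: 0.0396
gripper_force: 30.0
```

Call:
carry_out(increments=[[-0.07,0,0.07,0,0,0,0.3],[-0.07,0,0.07,0,0,0,0.3]])

```text
time: 8.35
eef_pos: [0.6457, 0.102, 0.0689]
tcp_rot: [-179.7, -44.7, -172.2]
wrist_force: [0.9, 0.0, -0.5]
finger_gap: 0.0395
gripper_force: 30.0
```

Call:
carry_out(increments=[[-0.1,0,0.1,0,0,0,0.3],[-0.1,0,0.1,0,0,0,0.3]])

```text
time: 8.6
eef_pos: [0.6456, 0.102, 0.0673]
tcp_rot: [-179.7, -44.7, -172.2]
wrist_force: [-0.4, 0.3, -1.8]
finger_gap: 0.0399
gripper_force: 30.0
```

Call:
carry_out(increments=[[-0.1,0,0.1,0,0,0,0.3],[-0.1,0,0.1,0,0,0,0.3]])

```text
time: 8.85
eef_pos: [0.6457, 0.1019, 0.0659]
tcp_rot: [-179.6, -44.7, -172.2]
wrist_force: [0.5, 0.1, 0.5]
finger_gap: 0.0398
gripper_force: 30.0
```

Call:
carry_out(increments=[[-0.07,0,0.07,0,0,0,0.3],[-0.07,0,0.07,0,0,0,0.3]])

```text
time: 9.1
eef_pos: [0.6458, 0.1019, 0.0656]
tcp_rot: [-179.7, -44.7, -172.2]
wrist_force: [-0.2, -0.3, 2.4]
finger_gap: 0.0398
gripper_force: 30.0
```

Call:
carry_out(increments=[[0,0,0,0,0,0,0.5],[0,0,0,0,0,0,0.6],[0,0,0,0,0,0,0.6],[0,0,0,0,0,0,0.6]])

```text
time: 9.6
eef_pos: [0.6457, 0.102, 0.065]
tcp_rot: [-179.7, -44.7, -172.2]
wrist_force: [-0.3, -0.3, -0.5]
finger_gap: 0.0549
gripper_force: 0.0
```

```bash
python3 -c "
from h import *
go(vis(-.003,-.055,.067),tool(8.2,45,True))
p,d=viewer.camera('side'); cv2.imwrite('pics/s4.png',cv2.resize(p[120:280,260:460],None,fx=3,fy=3))"
```

```text
t 9.6 at [0.6457 0.102  0.065 ] [-179.7  -44.7 -172.2] q [-12.  70.   3.  46.  -4. 108.  89.] F [-0.3 -0.3 -0.5] gap 0.0549
move [ 0.19  0.05 -0.09] [-0.001  0.005 -0.006] deg 0.4
```

View pics/s4.png

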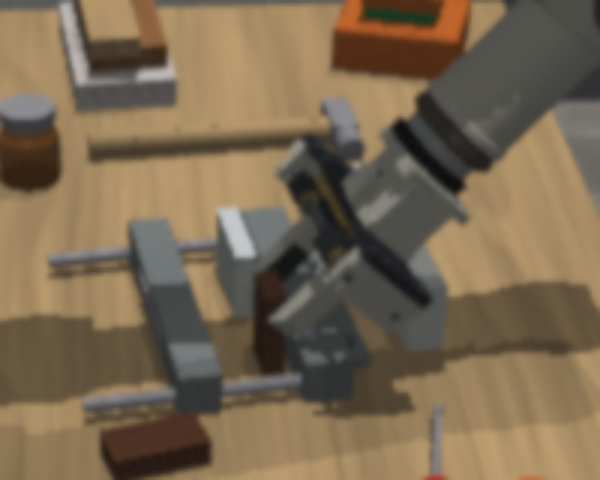

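The spacer stands free at crop (268,320), between the jaws and in front of the board. I'll back straight out along the tool axis, then lift and go around to the jaw's outer face.

Call:
carry_out(increments=[[0,0,-2,0,0,0,0.6],[0,0,-5,0,0,0,0.6],[0,0,-8,0,0,0,0.6],[2,0,-10,0,0.17,0,0.6],[6,0,-12,0,0.35,0,0.6]])

```text
time: 10.28
eef_pos: [0.6991, 0.1039, 0.226]
tcp_rot: [178.4, -35.1, -175.6]
wrist_force: [0.5, -1.1, 0.1]
finger_gap: 0.0549
gripper_force: 0.0
```

```bash
python3 -c "
from h import *
go(vis(-.14,0,.22),tool(8.2,0,True))"
```

```text
t 10.28 at [0.6991 0.1039 0.226 ] [ 178.4  -35.1 -175.6] q [ -2.  62. -20.  39.  10. 115.  78.] F [ 0.5 -1.1  0.1] gap 0.0549
move [15.56  4.52 11.81] [ 0.047 -0.612 -0.072] deg 35.4
```

Call:
carry_out(increments=[[0,0,0,0,-0.17,0,0.6],[0,0,0,0,-0.34,0,0.6],[0,0,0,0,-0.5,0,0.6],[0,0,0,0,-0.6,0,0.6]])

```text
time: 10.78
eef_pos: [0.6908, 0.1115, 0.2206]
tcp_rot: [178.5, -1.5, -175.6]
wrist_force: [0.2, -0.1, 1.1]
finger_gap: 0.0549
gripper_force: 0.0
```

```bash
python3 -c "
from h import *
go(vis(-.14,0,.22),tool(8.2,0,True))"
```

```text
t 10.78 at [0.6908 0.1115 0.2206] [ 178.5   -1.5 -175.6] q [  4.  36. -23.  81.  12.  68.  75.] F [ 0.2 -0.1  1.1] gap 0.0549
move [18.68  3.99  0.66] [ 0.027 -0.026 -0.068] deg 4.4
```

Good. Next I'll move behind the jaw and close the fingers.

Call:
carry_out(increments=[[5,1,0,0,0,0,0],[10,2,0,0.03,-0.03,-0.07,0],[15,3,0.3,0.03,-0.03,-0.07,0],[18.7,4,0.6,0.03,-0.03,-0.07,0],[18.7,4,0.6,0.03,-0.03,-0.07,0]], grip_force=30)

```text
time: 11.4
eef_pos: [0.4989, 0.138, 0.2198]
tcp_rot: [-179.8, -0.2, -171.5]
wrist_force: [0.2, -0.8, -0.3]
finger_gap: 0.0098
gripper_force: 0.0
```

```bash
python3 - <<'E'
from h import *
go(vis(-.14,0,.04),tool(8.2,0,True))
from sp import held
q=held(box=(330,180,370,250))
p,d=viewer.camera('top');cv2.imwrite('pics/t5.png',cv2.resize(p[140:290,200:400],None,fx=3,fy=3))
P=pts('top',d.astype(float)); q=np.stack([(P[...,:2]-V)@vx,(P[...,:2]-V)@vy,P[...,2]],-1)
for nm,lo,hi in(('jawM',.037,.043),('board',.055,.065),('spacer',.068,.082)):
    m=(q[...,2]>lo)&(q[...,2]<hi)&(abs(q[...,1])<.115)&(q[...,0]>-.13)&(q[...,0]<(-.03 if nm=='jawM' else .02))
    r=q[m]; print(nm,len(r),r.min(0).round(4),r.max(0).round(4)) if len(r) else print(nm,0)
E
```

```text
t 11.4 at [0.4989 0.138  0.2198] [-179.8   -0.2 -171.5] q [  5.  17. -27. 109.  10.  56.  71.] F [ 0.2 -0.8 -0.3] gap 0.0098
move [-0.29 -0.05 17.98] [-0.003 -0.003  0.005] deg 0.4
side 280 pct 2,20,50,80,98
 [[-0.0239 -0.0814  0.0022]
 [-0.0218 -0.0782  0.02  ]
 [-0.0159 -0.0752  0.0451]
 [-0.0096 -0.0672  0.072 ]
 [-0.0015 -0.0468  0.0764]]
jawM 200 [-0.0984 -0.1149  0.037 ] [-0.0633 -0.0254  0.0429]
board 151 [-0.0265 -0.0773  0.055 ] [-0.0078  0.09    0.0648]
spacer 109 [-0.0227 -0.077   0.0686] [-0.0044 -0.0375  0.0805]
```

View pics/t5.png

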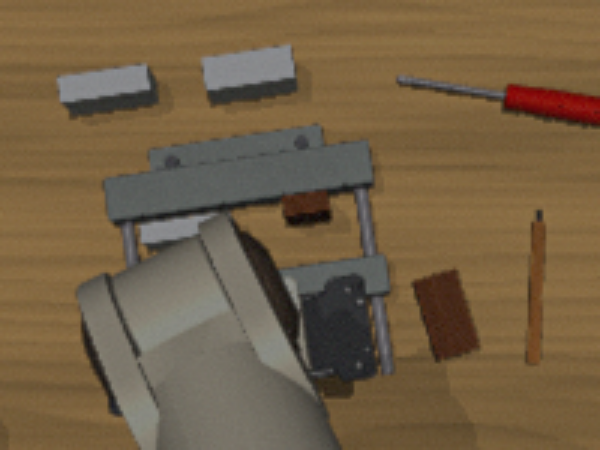

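The spacer stands at crop (307,207), between the jaws and square to them, and the moving jaw is at (330,275). The gripper is behind the jaw, so I'll descend.

Call:
carry_out(increments=[[-0.1,0,5,0,0,0,0],[-0.2,0,10,0,0,0,0],[-0.3,0,14,0,0,0,0],[-0.3,0,17.7,0,0,0,0],[-0.3,0,17.7,0,0,0,0]])

```text
time: 12.12
eef_pos: [0.5039, 0.1368, 0.0397]
tcp_rot: [-179.9, -0.4, -171.7]
wrist_force: [-0.2, -0.9, 0.6]
finger_gap: 0.0005
gripper_force: 0.0
```

```bash
python3 -c "
from h import *
go(vis(-.11,0,.042),tool(8.2,0,True))"
```

```text
t 12.12 at [0.5039 0.1368 0.0397] [-179.9   -0.4 -171.7] q [ -1.  33. -21. 114.  20.  36.  63.] F [-0.2 -0.9  0.6] gap 0.0005
move [-2.76  0.07 -0.25] [-0.002 -0.007  0.001] deg 0.4
```

Call:
carry_out(increments=[[-0.8,0,-0.1,0,0,0,0],[-1.6,0,-0.2,0,0,0,0],[-2.4,0.05,-0.2,0,0,0,0],[-2.7,0.05,-0.2,0,0,0,0],[-3.0,0.05,-0.2,0,0,0,0]])

```text
time: 12.75
eef_pos: [0.5341, 0.1426, 0.0443]
tcp_rot: [-179.9, -0.2, -171.7]
wrist_force: [-3.3, -0.9, 3.8]
finger_gap: 0.0004
gripper_force: 2.2
```

Call:
carry_out(increments=[[-0.3,0,0,0,0,0,0],[-0.6,0,0,0,0,0,0],[-0.9,0,0,0,0,0,0],[-1.2,0,0,0,0,0,0],[-1.5,0,0,0,0,0,0]])

```text
time: 13.38
eef_pos: [0.5501, 0.145, 0.0442]
tcp_rot: [-179.9, -0.1, -171.7]
wrist_force: [-4.7, -0.9, 2.7]
finger_gap: 0.0002
gripper_force: 2.2
```

```bash
python3 -c "
from h import *
go(vis(-.063,0,.042),tool(8.2,0,True))"
```

```text
t 13.38 at [0.5501 0.145  0.0442] [-1.799e+02 -1.000e-01 -1.717e+02] q [ -1.  36. -21. 108.  20.  40.  64.] F [-4.7 -0.9  2.7] gap 0.0002
move [-2.78 -0.08  0.21] [-0.001 -0.002  0.002] deg 0.2
```

Call:
carry_out(increments=[[-0.3,0,0,0,0,0,0],[-0.6,0,0,0,0,0,0],[-0.9,0,0,0,0,0,0],[-1.1,0,0,0,0,0,0],[-1.3,0,0,0,0,0,0]])

```text
time: 14.0
eef_pos: [0.5629, 0.1468, 0.0442]
tcp_rot: [-179.9, -0.1, -171.7]
wrist_force: [-3.3, -1.2, 0.4]
finger_gap: 0.0004
gripper_force: 2.1
```

```bash
cat > jaw.py <<'E'
from h import *
go(vis(-.063,0,.042),tool(8.2,0,True))
for n in('top','side'):
    p,d=viewer.camera(n)
    P=pts(n,d.astype(float)); q=np.stack([(P[...,:2]-V)@vx,(P[...,:2]-V)@vy,P[...,2]],-1)
    for nm,lo,hi,x0,x1,y0,y1 in(('jawM',.036,.043,-.13,-.03,-.118,-.06),('jawF',.036,.043,-.01,.05,-.118,-.1),('board',.055,.065,-.05,.02,0,.12),('spacer',.068,.082,-.05,.02,-.11,-.02)):
        m=(q[...,2]>lo)&(q[...,2]<hi)&(q[...,0]>x0)&(q[...,0]<x1)&(q[...,1]>y0)&(q[...,1]<y1)
        r=q[m]; print(n,nm,len(r),*(np.percentile(r,[3,97],axis=0)[:,:2].round(4).tolist() if len(r) else ()))
E
python3 jaw.py
```

```text
t 14.0 at [0.5629 0.1468 0.0442] [-1.799e+02 -1.000e-01 -1.717e+02] q [ -1.  37. -21. 106.  20.  41.  65.] F [-3.3 -1.2  0.4] gap 0.0004
move [-1.48 -0.07  0.22] [-0.001 -0.002  0.002] deg 0.2
top jawM 102 [-0.0657, -0.1173] [-0.0326, -0.096]
top jawF 71 [0.0017, -0.1175] [0.0398, -0.1004]
top board 0
top spacer 103 [-0.0224, -0.0758] [-0.0046, -0.0403]
side jawM 205 [-0.0663, -0.1172] [-0.0349, -0.0618]
side jawF 81 [-0.0007, -0.1176] [0.0374, -0.1012]
side board 52 [-0.0206, 0.0059] [-0.0102, 0.09]
side spacer 93 [-0.0242, -0.079] [-0.0063, -0.0398]
```

Call:
carry_out(increments=[[-0.15,0,0,0,0,0,0],[-0.3,0,0,0,0,0,0],[-0.45,0,0,0,0,0,0],[-0.6,0,0,0,0,0,0],[-0.75,0,0,0,0,0,0]])

```text
time: 14.72
eef_pos: [0.5702, 0.1479, 0.0442]
tcp_rot: [-179.9, -0.1, -171.7]
wrist_force: [-4.4, -1.7, -0.2]
finger_gap: 0.0007
gripper_force: 2.3
```

Call:
carry_out(increments=[[-0.08,0,0,0,0,0,0],[-0.16,0,0,0,0,0,0],[-0.24,0,0,0,0,0,0],[-0.32,0,0,0,0,0,0]])

```text
time: 15.22
eef_pos: [0.5732, 0.1483, 0.0442]
tcp_rot: [-179.9, -0.1, -171.7]
wrist_force: [-5.5, -1.3, 1.2]
finger_gap: 0.0005
gripper_force: 2.5
```

```bash
python3 jaw.py
```

```text
t 15.22 at [0.5732 0.1483 0.0442] [-1.799e+02 -1.000e-01 -1.717e+02] q [ -1.  38. -21. 105.  20.  42.  65.] F [-5.5 -1.3  1.2] gap 0.0005
move [-0.43 -0.07  0.22] [-0.001 -0.002  0.002] deg 0.2
top jawM 64 [-0.0551, -0.1173] [-0.0305, -0.097]
top jawF 82 [0.0014, -0.1175] [0.0385, -0.1005]
top board 0
top spacer 88 [-0.0205, -0.076] [-0.0039, -0.0459]
side jawM 162 [-0.0565, -0.1162] [-0.0309, -0.0619]
side jawF 77 [0.0011, -0.1177] [0.0373, -0.1004]
side board 20 [-0.0101, 0.0113] [-0.0046, 0.0875]
side spacer 90 [-0.0221, -0.0805] [-0.0045, -0.0398]
```

Call:
carry_out(increments=[[-0.06,0,0,0,0,0,0],[-0.12,0,0,0,0,0,0],[-0.18,0,0,0,0,0,0]])

```text
time: 15.7
eef_pos: [0.5751, 0.1486, 0.0442]
tcp_rot: [-179.9, -0.1, -171.7]
wrist_force: [-5.6, -1.7, 0.1]
finger_gap: 0.0005
gripper_force: 2.5
```

Call:
carry_out(increments=[[-0.05,0,0,0,0,0,0],[-0.05,0,0,0,0,0,0]])

```text
time: 15.95
eef_pos: [0.5757, 0.1487, 0.0442]
tcp_rot: [-179.9, -0.1, -171.7]
wrist_force: [-3.9, -2.0, -0.1]
finger_gap: 0.0005
gripper_force: 2.3
```

Call:
carry_out(increments=[[-0.05,0,0,0,0,0,0],[-0.05,0,0,0,0,0,0]])

```text
time: 16.2
eef_pos: [0.5761, 0.1487, 0.0442]
tcp_rot: [-179.9, -0.1, -171.7]
wrist_force: [-5.4, -2.6, 0.1]
finger_gap: 0.0001
gripper_force: 2.3
```

Call:
carry_out(increments=[[-0.05,0,0,0,0,0,0],[-0.05,0,0,0,0,0,0]])

```text
time: 16.45
eef_pos: [0.5767, 0.1488, 0.0442]
tcp_rot: [-179.9, -0.1, -171.7]
wrist_force: [-3.8, -2.7, -0.8]
finger_gap: 0.0006
gripper_force: 2.3
```

Call:
carry_out(increments=[[-0.05,0,0,0,0,0,0],[-0.05,0,0,0,0,0,0]])

```text
time: 16.7
eef_pos: [0.5768, 0.1489, 0.0442]
tcp_rot: [-179.9, -0.1, -171.7]
wrist_force: [-5.4, -3.1, 1.8]
finger_gap: 0.0006
gripper_force: 2.8
```

Call:
carry_out(increments=[[-0.05,0,0,0,0,0,0],[-0.05,0,0,0,0,0,0]])

```text
time: 16.95
eef_pos: [0.5769, 0.1488, 0.0442]
tcp_rot: [-179.9, -0.2, -171.7]
wrist_force: [-7.3, -3.2, 1.5]
finger_gap: -0.0001
gripper_force: 3.5
```

```bash
python3 jaw.py
```

```text
t 16.95 at [0.5769 0.1488 0.0442] [-179.9   -0.2 -171.7] q [ -1.  38. -21. 104.  20.  42.  65.] F [-7.3 -3.2  1.5] gap -0.0001
move [-0.07 -0.07  0.22] [-0.002 -0.003  0.002] deg 0.2
top jawM 57 [-0.0516, -0.117] [-0.0315, -0.0969]
top jawF 77 [0.0016, -0.117] [0.0385, -0.1005]
top board 0
top spacer 86 [-0.0171, -0.0762] [0.0003, -0.0455]
side jawM 144 [-0.0534, -0.1171] [-0.0305, -0.063]
side jawF 76 [0.0005, -0.117] [0.0367, -0.1013]
side board 16 [-0.0067, 0.0357] [-0.0007, 0.0896]
side spacer 91 [-0.0184, -0.0799] [-0.0011, -0.0405]
```

The TCP has stalled at the expected place and the force is rising, so the jaw is seated. I'll firm it up gently.

Call:
carry_out(increments=[[-0.05,0,0,0,0,0,0],[-0.1,0,0,0,0,0,0],[-0.1,0,0,0,0,0,0]])

```text
time: 17.42
eef_pos: [0.5769, 0.1488, 0.0442]
tcp_rot: [-179.9, -0.3, -171.7]
wrist_force: [-8.3, -4.0, 5.5]
finger_gap: 0.0004
gripper_force: 4.8
```

Call:
carry_out(increments=[[-0.05,0,0,0,0,0,0],[-0.1,0,0,0,0,0,0],[-0.1,0,0,0,0,0,0]])

```text
time: 17.8
eef_pos: [0.5769, 0.1488, 0.0442]
tcp_rot: [-179.9, -0.4, -171.7]
wrist_force: [-11.8, -3.6, 8.6]
finger_gap: 0.0004
gripper_force: 6.2
```

Call:
carry_out(increments=[[-0.05,0,0,0,0,0,0],[-0.1,0,0,0,0,0,0],[-0.1,0,0,0,0,0,0]])

```text
time: 18.18
eef_pos: [0.5769, 0.1488, 0.0442]
tcp_rot: [-179.8, -0.5, -171.7]
wrist_force: [-14.9, -4.5, 11.0]
finger_gap: 0.0005
gripper_force: 7.5
```

It doesn't move at 15 N, so it's snug. Backing off and up.

Call:
carry_out(increments=[[0.5,0,0,0,0,0,0],[2,0,0,0,0,0,0],[4,0,0,0,0,0,0],[5,0,-3,0,0,0,0],[6,0,-8,0,0,0,0]])

```text
time: 18.8
eef_pos: [0.5221, 0.1419, 0.1249]
tcp_rot: [180.0, 0.0, -171.7]
wrist_force: [0.6, -0.4, 0.3]
finger_gap: 0.0001
gripper_force: 0.0
```

Call:
carry_out(increments=[[5,0,-5,0,0,0,0],[8,0,-10,0,0,0,0],[8,0,-14,0,0,0,0],[8,0,-14,0,0,0,0]])

```text
time: 19.3
eef_pos: [0.4466, 0.1314, 0.2696]
tcp_rot: [-180.0, 0.7, -171.7]
wrist_force: [0.7, -0.5, 1.1]
finger_gap: 0.0003
gripper_force: 0.0
```

```bash
python3 jaw.py; python3 -c "
from h import *
p,d=viewer.camera('side'); cv2.imwrite('pics/s6.png',cv2.resize(p[120:400,230:460],None,fx=2,fy=2))"
```

```text
t 19.3 at [0.4466 0.1314 0.2696] [-180.     0.7 -171.7] q [  8.   7. -30. 113.   5.  60.  74.] F [ 0.7 -0.5  1.1] gap 0.0003
move [-12.93  -0.23  22.92] [-0.001  0.012  0.003] deg 0.7
top jawM 141 [-0.0519, -0.1161] [-0.0304, -0.0626]
top jawF 82 [0.0014, -0.1174] [0.0389, -0.101]
top board 201 [-0.0167, 0.0126] [0.0005, 0.0881]
top spacer 112 [-0.0173, -0.0762] [0.0004, -0.0386]
side jawM 143 [-0.0532, -0.116] [-0.0306, -0.0629]
side jawF 75 [0.0004, -0.1178] [0.0364, -0.1006]
side board 137 [-0.0189, 0.011] [-0.0012, 0.0871]
side spacer 94 [-0.0186, -0.0812] [-0.0014, -0.0378]
```

View pics/s6.png

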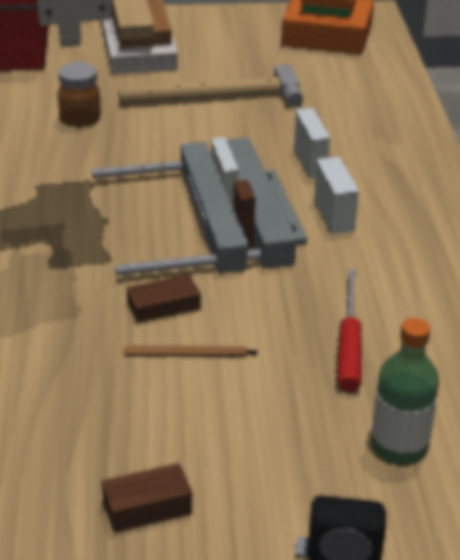

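The final view shows the board at crop (225,155) and the spacer at (245,205), both clamped upright. Everything else is where it was and the arm is clear.

```bash
python3 -c "
from h import *
print(manip.job_done())"
```

```text
the job is handed in; nothing more can be done
None
```

The 18 mm spacer stands in the empty half of the vise, clamped snug alongside the 18 mm board. The last push held at about 15 N, nothing else was visibly disturbed, and the job was handed in at about 19 s; no verdict came back.

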